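# Show the notched sample plate to the label reader

### The arm

A 6-joint arm with a two-finger parallel gripper is mounted at the origin on a cart in front of the work surface, level with it; the furniture and walls round the work are solid. World frame = base frame: x ahead of the robot, y to its left, z up, the work surface at z = 0. Lengths are in m, angles in rad, forces in N, time in s.
With the tool pointing down it reaches from about 0.25 to 0.725 m from the base axis. Payload 4 kg.
Tool frame: the origin (TCP) lies between the finger pads; the fingertips stand 8 mm ahead of it and the grasp point (between the pads) lies 11 mm behind it; z points along the fingers, y is the line along which they close (so a half turn about z gives the same grasp; the last joint's range is limited). The gripper opens to 85 mm and grips with 20 to 120 N. Pads are 22 mm wide; open, the fingers measure 114 mm over their backs; the gripper's body (76 mm by 85 mm) begins 54 mm behind the grasp point. The pads swing forward as they close: fully open they stand 13 mm farther back than shut.
Start: joints at [-1.288, 0.241, 0.005, 1.335, 0, 1.571], TCP at [0.14, -0.48, 0.239] pointing down, gripper open.
Joint ranges: [-2.72, 2.72], [-1.05, 1.87], [-1.09, 1.28], [-1.99, 2.15], [-1.42, 1.44], [-3.14, 3.14]. Speed limits (rad/s): [2.79, 2.79, 3.14, 3.14, 3.14, 3.14].

### API

Orientations are given as a unit quaternion [x, y, z, w].
In Python, from workcell import status, viewer, bot gives the robot as it stands.
- The arm moves only by the tool servo_tool, never from a script. Its argument "commands" is a list of rows, each a list of 5 numbers: the finger opening in mm, from 0 to 85.4, then the shift along the tool's x, y, z in mm, then the turn about the tool's z in rad. A call has 1 to 20 rows; each row shifts and turns the commanded pose from where the row before left it, along the tool's axes as they then stand; what a row does not reach is not made up. A row lasts 1/8 s, in which the tool goes at most 62.5 mm and 10.7 degrees, less where a joint would pass 70% of its speed; a pose out of reach is approached as far as the arm can. A call is refused whole if a number of a shift passes 62.5 or a number of a turn 0.188, either way. A call with a gripper value outside its range is refused whole. The fingers move at their own pace and stop on an object; the grip force is fixed at half the most. Time passes only in rows, so rows that do not move let the fingers close. It gives the time, the measured TCP pose, the force, the opening and the grip force at its end, in the units of the state.
- status.get_obs(): the state, without advancing time (a new reading comes with each control period).
- viewer.camera(name): name is "side" or "top" or "wrist"; returns (picture, depth): 420x560x3 uint8, red, green, blue; 420x560 float32, m along the optical axis (not along the pixel's ray), 0 where there is no reading.
- viewer.get_calibration(name): a dict with "camera_matrix" (3x3 intrinsics, pixels), "R" (3x3) and "t" (3): a world point X has camera coordinates R X + t; the wrist camera has in their place "T_tool_cam" (4x4, takes a point from camera to tool coordinates, whose origin is the TCP and whose axes are the flange's). Camera axes: x right, y down, z forward; pixel columns grow to the right and rows downward; lengths in m; the calibration is good to about 2 mm. A picture is of the moment at which its call begins: read the wrist's pose just before it. get_calibration takes no time and is no camera call.
- bot.job_done(): hands the job in; it is judged then, once.
Trained networks look in the newest picture that a camera, given by its name, has taken for a name from the list of things; names that differ only in an ending like _2 or _b are one class to them, and where a whole thing is asked for, a point or a joint stands for the part that bears it (a point fixed in the world has none). Each returns a list of dicts, best first, with "p" (0 to 1); they miss things now and then, are a little off and sometimes report something else, mostly with a low value. They report only what shows in the picture. A call takes as long as a camera call.
- viewer.masks_of(camera, label): "mask" (420x560 bool, what is visible of it) and "pixel" ([row, column] in pixels, amid what is visible of it).
- viewer.spot_point(camera, label): "pixel" ([row, column] in pixels: a listed point, or the origin of a listed thing).
The state is a dict: "clock": time; "joint_pos": joint angles; "joint_vel": joint speeds; "tau": joint torques, N m; "eef_pos": TCP position; "tool_rot": TCP orientation; "ft_force": force on the tool from outside, world axes, zero at the start; "ft_torque": the same for the moment, N m; "grip_width": finger opening in m; "grasp_force": force on a finger pad.
Only numpy, scipy, OpenCV 4.12 (cv2) and the standard library are available. Lean on these libraries where they do the work, as an engineer would, in place of code of your own. Each camera call takes 0.05 s, during which the arm holds its last target. There are 200 camera calls.

### The job

Of the two metal plates standing in the round slotted stands, take out the one with the small notch in a corner: the notch marks its frosted end, and seen from the labelled side the notch is at the top right. Gripping it clear of the frosted end, present it label up to the label reader: long edges level, the labelled face leaning upward and squarely facing the reader's tilted lens, the label centred about 15 cm in front of the lens. Finish while still holding it there, still and in mid air, without touching the reader and leaving the other plate and loose things where they are.

Things in the scene. Friction and masses are not known exactly. Their poses are not given: they have to be found in the camera images.
- sample_plate: grey satin aluminium plate 120 (its x) x 8 (y) x 70 mm (z, up), about 0.18 kg, on edge in a stand, lower 18 mm in the slot; lift straight up. Origin: middle of its lower edge. Frosted end: x = -60 to -25 mm, matt light grey both faces, with the label on its +y face and a 12 x 12 mm notch in the upper corner (-x, +z). Plain metal from x = -25 to +60 mm
- label (a point): centre of the label (white paper patch 26 x 36 mm with a small dot code) on the sample plate, at x = -42, y = +4, z = 34 mm in the plate's frame; the label faces along the plate's +y
- blank_plate: the other plate, same size, metal and frosted end (at -x), but with four square corners and no label; stands in the other stand; origin and axes as for the sample plate. To be left alone
- stand_a: round dark steel stand fixed to the bench, 90 mm across, 28 mm high, with a slot along its x, 10 mm wide and 18 mm deep (slot floor 10 mm above the bench). Origin: centre of its underside. The sample plate stands centred in it, plate axes along the stand's axes; any heading
- stand_b: a second stand just like it, holding the blank plate
- reader: label reader fixed at the back of the bench: dark base 80 x 110 mm, aluminium post 30 x 30 mm, 334 mm high, carrying a grey camera head 64 mm wide; origin: centre of the underside of the base; the head is on its -x side, its lens 65 mm out and 255 mm up
- reader_head: the reader's camera head; origin: centre of the front of the lens; +z points along the line of sight, out of the lens (towards the robot and 35 degrees below level); y is level; the head lies behind the origin, within 25 mm of the sight line in x and 32 mm in y
- ply_box: open plywood box 121 x 96 x 56 mm, loose bystander, origin in the centre of its underside
- alu_stand: turned aluminium stand 68 mm across, 88 mm high, loose bystander, origin in the centre of its underside
- yellow_case: small yellow case 43 x 41 x 43 mm, loose bystander, origin in the centre of its underside

How it is judged:
By the outcome, as a careful person would: the job done as asked, in the order asked, and still so for the second after the job is handed in, while the arm keeps its last pose, push and grip.
It also fails if it takes over 32 s, if anything falls off the work surface, if the arm or the gripper's body presses on something with over 40 N, if the wrist force passes 120 N, or if a joint passes its speed limit or range.

## Working session

There is one attempt and no reset: what is moved stays moved. The work goes in short steps, Python scripts to look and compute and a tool call to move; the robot and the scene stay as the last step left them, time stands still between calls to the robot, and variables do not carry over. Pictures are saved under pics/ and viewed, at most 10 in all, crops included, and the job is handed in when it is done.

Besides the shell and the picture viewer there is one more tool, called as name(argument=value, ...) on one line, values as JSON. servo_tool: Moves the arm, as the interface text tells. Its arguments: {"type":"object","properties":{"commands":{"type":"array"}},"required":["commands"]}

```bash
mkdir -p pics; ls; python3 - <<'E'
from workcell import status, viewer, bot
import cv2, numpy as np
o=status.get_obs()
print({k:np.round(v,3) for k,v in o.items()})
for c in ['top','side']:
    p,d=viewer.camera(c); cv2.imwrite(f'pics/{c}1.png',p[:,:,::-1]); np.save(f'{c}_d.npy',d); np.save(f'{c}_p.npy',p)
    k=viewer.get_calibration(c); print(c,k)
    for n in ['sample_plate','blank_plate','reader','stand_a','label','reader_head']:
        for r in viewer.spot_point(c,n)[:3]: print(n,r)
print(viewer.get_calibration('wrist'))
E
```

```text
pics
{'clock': np.float64(0.0), 'joint_pos': array([-1.288,  0.241,  0.004,  1.335, -0.   ,  1.571]), 'joint_vel': array([ 0.   , -0.002, -0.001,  0.001,  0.001,  0.   ]), 'tau': array([-1.0000e-03, -3.7231e+01,  2.5241e+01,  1.7000e-02,  0.0000e+00,
        0.0000e+00]), 'eef_pos': array([ 0.139, -0.48 ,  0.238]), 'tool_rot': array([ 0.99 ,  0.141, -0.   , -0.001]), 'ft_force': array([-0.03 , -0.2  ,  0.795]), 'ft_torque': array([ 0.003,  0.054, -0.035]), 'grasp_force': np.float64(0.0), 'grip_width': np.float64(0.085)}
top {'camera_matrix': array([[510.48489669,   0.        , 281.06871884],
       [  0.        , 510.48489669, 204.92570596],
       [  0.        ,   0.        ,   1.        ]]), 'R': array([[-0.02028072, -0.99952256, -0.02330963],
       [-0.99815346,  0.02157712, -0.05678113],
       [ 0.05725698,  0.02211502, -0.9981145 ]]), 't': array([0.20955246, 0.56331201, 1.5568658 ])}
sample_plate {'pixel': [220.6, 252.2], 'p': 0.56}
blank_plate {'pixel': [221.0, 355.2], 'p': 0.59}
reader {'pixel': [134.2, 336.0], 'p': 0.78}
reader {'pixel': [219.4, 253.4], 'p': 0.71}
stand_a {
[... 788 characters left out ...]
el': [279.3, 298.3], 'p': 0.57}
label {'pixel': [263.5, 237.1], 'p': 0.38}
reader_head {'pixel': [146.7, 271.9], 'p': 0.6}
reader_head {'pixel': [277.2, 299.7], 'p': 0.18}
{'camera_matrix': array([[303.20016829,   0.        , 279.31372318],
       [  0.        , 303.20016829, 210.97862443],
       [  0.        ,   0.        ,   1.        ]]), 'T_tool_cam': array([[ 1.36419457e-03, -9.66008277e-01, -2.58507538e-01,
         6.52212394e-02],
       [ 9.99999027e-01,  1.39333269e-03,  7.04905396e-05,
         8.24865469e-04],
       [ 2.92092559e-04, -2.58507383e-01,  9.66009238e-01,
        -1.35127023e-01],
       [ 0.00000000e+00,  0.00000000e+00,  0.00000000e+00,
         1.00000000e+00]])}
```

View pics/top1.png

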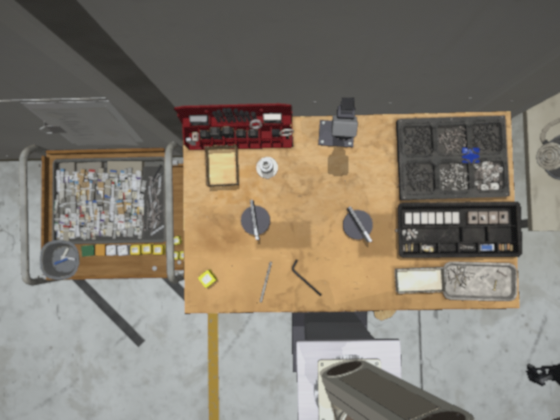

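View pics/side1.png

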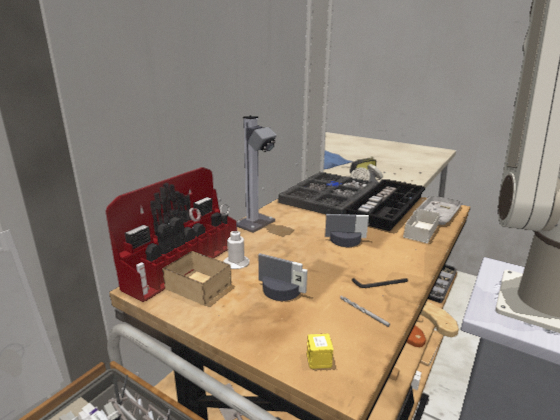

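The left plate is the notched one: its label and the notch are at about (298,275) in the side view, and its frosted end is at about (257,240) in the top view. Next I'll localize everything from the depth images.

```bash
cat > h.py <<'E'
import numpy as np, cv2
from workcell import status, viewer, bot
from scipy.spatial.transform import Rotation as Rot
def cloud(c,d,k=None):
    k=k or viewer.get_calibration(c); K=k['camera_matrix']
    v,u=np.mgrid[:420,:560]; X=np.stack([(u-K[0,2])/K[0,0]*d,(v-K[1,2])/K[1,1]*d,d],-1)
    if 'R' in k: W=(X-k['t'])@k['R']
    else:
        o=status.get_obs(); T=k['T_tool_cam']; W=X@T[:3,:3].T+T[:3,3]
        W=Rot.from_quat(o['tool_rot']).apply(W.reshape(-1,3)).reshape(X.shape)+o['eef_pos']
    W[d==0]=np.nan; return W
E
python3 - <<'E'
from h import *
for c in ['top','side']:
    d=np.load(c+'_d.npy'); W=cloud(c,d)
    P=W.reshape(-1,3); P=P[~np.isnan(P[:,0])]
    print(c,'table',np.round(np.percentile(P[(abs(P[:,2])<.02)&(P[:,0]>.3)&(P[:,0]<.6)&(abs(P[:,1])<.3)][:,2],[10,50,90]),4))
    z=P[:,2]
    for n,px in [('sample',(220,255) if c=='top' else (275,282)),('blank',(225,357) if c=='top' else (228,345)),('reader',(134,340) if c=='top' else (225,255))]:
        cen=W[px]; print(n,cen)
        r=.13
        q=P[(np.hypot(P[:,0]-cen[0],P[:,1]-cen[1])<(.09 if n!='reader' else .15))]
        if n!='reader':
            a=q[(q[:,2]>.04)&(q[:,2]<.1)]
            m=a.mean(0); w,v=np.linalg.eigh(np.cov(a[:,:2].T)); ax=v[:,1]*np.sign(v[0,1]); t=(a[:,:2]-m[:2])@ax
            print(len(a),'mean',m,'ax',ax,np.degrees(np.arctan2(ax[1],ax[0])),'ext',t.min(),t.max(),'ztop',a[:,2].max())
            s=q[(q[:,2]>.02)&(q[:,2]<.033)]; print('stand',len(s),s.min(0),s.max(0))
        else:
            for lo,hi in [(.004,.03),(.05,.2),(.2,.29),(.29,.4)]:
                a=q[(q[:,2]>lo)&(q[:,2]<hi)]
                if len(a): print(lo,len(a),a.min(0),a.max(0),np.median(a,0))
    print('cam',-viewer.get_calibration(c)['R'].T@viewer.get_calibration(c)['t'])
E
```

```text
top table [-0.0045  0.0002  0.0056]
sample [0.52094118 0.27441499 0.08131854]
142 mean [0.52561976 0.27651947 0.07375471] ax [0.99141802 0.13072991] 7.511772960335979 ext -0.05882375376336577 0.05883461914344044 ztop 0.08924353546673965
stand 527 [0.47024586 0.23207133 0.02000771] [0.58127212 0.32176842 0.03298038]
blank [ 0.5007568  -0.03318539  0.02527188]
174 mean [ 0.50398626 -0.03462416  0.07234926] ax [0.86627322 0.49957052] 29.971590110016546 ext -0.0593192576830781 0.059457432620282434 ztop 0.08928894797086134
stand 525 [ 0.45141905 -0.07955313  0.02014296] [0.55308563 0.0096403  0.03294897]
reader [0.7308655  0.03681771 0.29073117]
0.004 1142 [ 0.58312927 -0.10958991  0.0040077 ] [0.87389277 0.18585786 0.02983594] [0.75897755 0.04828748 0.00670388]
0.05 515 [ 0.75268736 -0.01590025  0.05044747] [0.87389121 0.1800853  0.19997103] [0.87109391 0.05378157 0.12315901]
0.2 565 [ 0.7192637  -0.01945487  0.20024279] [0.8740278  0.09123228 0.28998418] [0.87094747 0.03401645 0.26468765]
0.29 1288 [ 0.72746669 -0.018146    0.29001503] [0.87390118 0.09093346 0.39996245] [0.8040941  0.02
[... 519 characters left out ...]
 -0.0597934966573838 0.05996564859571599 ztop 0.08083171006112015
stand 315 [ 0.4558892  -0.06394197  0.02003965] [0.55721888 0.01234793 0.03299862]
reader [0.76707766 0.05398308 0.01079016]
0.004 559 [ 0.75015348 -0.03823299  0.00403992] [0.87939652 0.20322129 0.02992979] [0.79168729 0.03453623 0.00932256]
0.05 2558 [ 0.75356935 -0.04067377  0.05002731] [0.8800199  0.20329604 0.19996701] [0.87261842 0.03984249 0.12682208]
0.2 1992 [ 0.72110438 -0.03956209  0.20000795] [0.88022661 0.18698488 0.28994908] [0.87374338 0.05034281 0.2511318 ]
0.29 2239 [ 0.73672198 -0.05332987  0.29001781] [0.87923626 0.16196776 0.39984374] [0.8743003  0.05013327 0.33596472]
cam [0.11437935 0.93211826 0.53161017]
```

servo_tool(commands=[[85,0,0,-40,0.18],[85,0,0,0,0.0]])

```text
clock: 0.95
eef_pos: [0.14, -0.4818, 0.2823]
tool_rot: [0.999, 0.051, 0.001, 0.003]
ft_force: [0.0, 0.5, 0.2]
grip_width: 0.0848
grasp_force: 0.0
```

servo_tool(commands=[[85,11,60,0,0],[85,11,60,0,0],[85,11,60,0,0],[85,11,60,0,0],[85,11,60,0,0],[85,11,60,0,0]])

```text
clock: 1.7
eef_pos: [0.1861, -0.6392, 0.2809]
tool_rot: [0.991, 0.051, -0.029, -0.124]
ft_force: [0.8, -3.1, -12.2]
grip_width: 0.0853
grasp_force: 0.0
```

```bash
python3 -c "
from h import *
o=status.get_obs();print(o['clock'],o['joint_pos'],o['eef_pos'],Rot.from_quat(o['tool_rot']).as_matrix())"
```

```text
1.7 [-1.28744419e+00  9.35704990e-01  1.25819291e+00  2.14809376e+00
 -7.85615990e-06  1.75027695e+00] [ 0.18612101 -0.63918834  0.28090225] [[ 0.99299815  0.09480281 -0.07047769]
 [ 0.10922097 -0.96410741  0.2420076 ]
 [-0.04500506 -0.24801074 -0.96771133]]
```

servo_tool(commands=[[85,0,-50,0,0],[85,0,-50,0,0]])

```text
clock: 1.95
eef_pos: [0.1778, -0.553, 0.349]
tool_rot: [0.995, 0.051, -0.019, -0.081]
ft_force: [-0.1, -0.6, 3.2]
grip_width: 0.0847
grasp_force: 0.0
```

```bash
cat >> h.py <<'E'
def st():
    o=status.get_obs();j=o['joint_pos'];R=Rot.from_quat(o['tool_rot']).as_matrix()
    np.set_printoptions(precision=4,suppress=True)
    print(round(float(o['clock']),2),'j',j,'p',o['eef_pos'],'pitch',j[1]-j[2]+j[3],'F',o['ft_force'],'g',o['grip_width'],o['grasp_force']);print(R)
    open('log.txt','a').write(repr((j.tolist(),o['eef_pos'].tolist(),R.tolist()))+'\n')
E
python3 -c "
from h import *
st()"
```

```text
1.95 j [-1.2619  0.5643  0.7572  1.9296  0.0042  1.776 ] p [ 0.1778 -0.553   0.349 ] pitch 1.7366548784478022 F [-0.0795 -0.5615  3.1755] g 0.08466281248114735 0.0
[[ 0.994   0.0994 -0.0462]
 [ 0.1055 -0.9817  0.1586]
 [-0.0296 -0.1625 -0.9863]]
```

servo_tool(commands=[[85,0,0,0,0],[85,0,0,0,0]])

```text
clock: 2.2
eef_pos: [0.1775, -0.5524, 0.3559]
tool_rot: [0.996, 0.052, -0.018, -0.076]
ft_force: [-0.4, 0.1, 0.8]
grip_width: 0.0848
grasp_force: 0.0
```

```bash
python3 -c "
from h import *
st()"
```

```text
2.2 j [-1.2618  0.5557  0.7627  1.9332  0.0039  1.776 ] p [ 0.1775 -0.5524  0.3559] pitch 1.7261910225416388 F [-0.411   0.1273  0.8037] g 0.08484908338554444 0.0
[[ 0.994   0.1    -0.0434]
 [ 0.1054 -0.9833  0.1486]
 [-0.0278 -0.1523 -0.9879]]
```

servo_tool(commands=[[85,0,0,-50,0],[85,0,0,-50,0],[85,0,0,-50,0],[85,0,0,0,0]])

```text
clock: 2.7
eef_pos: [0.1959, -0.6118, 0.4344]
tool_rot: [0.999, 0.051, 0.0, -0.007]
ft_force: [-0.5, 0.9, -0.2]
grip_width: 0.0852
grasp_force: 0.0
```

```bash
python3 -c "
from h import *
st()
P=np.load('top_p.npy')
W=np.load('top_d.npy');W=cloud('top',W)
# reader: head/post/base points by height, PCA-ish via minAreaRect
for c in ['top','side']:
    W=cloud(c,np.load(c+'_d.npy')); q=W.reshape(-1,3); q=q[~np.isnan(q[:,0])]
    for n,m in [('base',(q[:,2]>.006)&(q[:,2]<.03)&(q[:,0]>.70)&(q[:,0]<.85)&(q[:,1]>-.03)&(q[:,1]<.12)),('head',(q[:,2]>.23)&(q[:,2]<.4)&(q[:,0]>.69)&(q[:,0]<.83)&(q[:,1]>-.04)&(q[:,1]<.1)),('post',(q[:,2]>.05)&(q[:,2]<.2)&(q[:,0]>.69)&(q[:,0]<.83)&(q[:,1]>-.02)&(q[:,1]<.1))]:
        a=q[m]; print(c,n,len(a),a.min(0),a.max(0),cv2.minAreaRect((a[:,:2]*1000).astype(np.float32)))
"
```

```text
2.7 j [-1.2626  0.71    1.2755  2.1498  0.0039  1.7765] p [ 0.1959 -0.6118  0.4344] pitch 1.5842744544765748 F [-0.4551  0.8616 -0.1971] g 0.08519851838343592 0.0
[[ 0.9948  0.1023 -0.0004]
 [ 0.1023 -0.9947  0.014 ]
 [ 0.001  -0.014  -0.9999]]
top base 444 [ 0.7021 -0.0299  0.006 ] [0.8454 0.12   0.0207] ((767.27685546875, 47.43840789794922), (159.5259552001953, 123.13572692871094), 72.1321792602539)
top head 876 [ 0.7193 -0.0096  0.26  ] [0.8157 0.0573 0.341 ] ((767.6865844726562, 23.101011276245117), (64.26475524902344, 97.5468521118164), 86.07894897460938)Traceback (most recent call last):
  File "<string>", line 10, in <module>
    a=q[m]; print(c,n,len(a),a.min(0),a.max(0),cv2.minAreaRect((a[:,:2]*1000).astype(np.float32)))
                             ~~~~~^^^
    return umr_minimum(a, axis, None, out, keepdims, initial, where)
ValueError: zero-size array to reduction operation minimum which has no identity
```

```bash
python3 -c "
from h import *
def ray(c,r,col,z):
    k=viewer.get_calibration(c);C=-k['R'].T@k['t'];d=k['R'].T@np.linalg.inv(k['camera_matrix'])@[col,r,1];return C+d*(z-C[2])/d[2]
print(ray('top',134.2,336,0),ray('top',139.5,346,.255),ray('side',224,253.2,0),ray('side',146.7,271.9,.255))
for c in ['top','side']:
    W=cloud(c,np.load(c+'_d.npy')); q=W.reshape(-1,3); q=q[~np.isnan(q[:,0])]
    q=q[(q[:,0]>.69)&(q[:,0]<.83)&(q[:,1]>-.06)&(q[:,1]<.1)]
    for lo,hi in [(.009,.025),(.06,.22),(.23,.27),(.27,.3),(.3,.32),(.325,.34)]:
        a=q[(q[:,2]>lo)&(q[:,2]<hi)]
        a=a[a[:,0]<.82]
        if len(a)>5: print(c,lo,hi,len(a),a.min(0),a.max(0),np.median(a,0),cv2.minAreaRect((a[:,:2]*1000).astype(np.float32)))
"
```

```text
[0.78722987 0.02116809 0.        ] [0.72282475 0.01799051 0.255     ] [0.78960208 0.03306132 0.        ] [0.72647735 0.0225878  0.255     ]
top 0.009 0.025 223 [ 0.69170587 -0.03017839  0.00902577] [0.8182455  0.08876181 0.0206537 ] [0.76997827 0.04361906 0.01151395] ((753.1328125, 38.92591094970703), (122.02886962890625, 101.14492797851562), 57.03751754760742)
top 0.23 0.27 16 [0.7192637  0.00367566 0.26001903] [0.7735241  0.05442232 0.26998587] [0.72186472 0.03203741 0.26611426] ((740.88671875, 38.09527587890625), (67.30960845947266, 27.716007232666016), 48.649723052978516)
top 0.27 0.3 363 [ 0.7199393  -0.00955475  0.27049973] [0.81161904 0.0573014  0.29999634] [0.73992795 0.02668801 0.29147224] ((764.9552001953125, 22.333820343017578), (64.5506591796875, 90.16860961914062), 83.49759674072266)
top 0.3 0.32 326 [ 0.74183374 -0.00822712  0.30001835] [0.81157967 0.05536345 0.31980135] [0.76478944 0.02444986 0.30583871] ((769.3599243164062, 18.946407318115234), (62.07590866088867, 70.51100158691406), 71.3978042602539)
top 0.325 0.34 166 [0.7837509  0.00351258 0.32577018] [0.81572755 0
[... 814 characters left out ...]
508), 0.1180766299366951)
side 0.27 0.3 354 [ 0.72110438 -0.00208837  0.27021783] [0.81720854 0.06186088 0.29979163] [0.74825406 0.0441328  0.28582185] ((762.1800537109375, 39.86418914794922), (92.41473388671875, 61.298606872558594), 26.502534866333008)
side 0.3 0.32 171 [ 0.74972612 -0.00353749  0.30000773] [0.8195288  0.05869342 0.31968003] [0.78754532 0.03457507 0.30575478] ((778.6248779296875, 20.361976623535156), (61.243255615234375, 68.380615234375), 70.642333984375)
side 0.325 0.34 57 [0.78620652 0.00709551 0.32532008] [0.81954756 0.04249493 0.33384698] [0.79630564 0.03120595 0.33161184] ((802.9683227539062, 24.69678497314453), (34.68935012817383, 32.708274841308594), 88.386962890625)
```

```bash
python3 -c "
import cv2
a=cv2.imread('pics/top1.png')[100:160,300:380];b=cv2.imread('pics/side1.png')[105:235,210:310]
a=cv2.resize(a,(640,480),interpolation=cv2.INTER_CUBIC)
b=cv2.resize(b,(400,520),interpolation=cv2.INTER_CUBIC)
cv2.imwrite('pics/rt.png',a)"
```

```text
(no output)
```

View pics/rt.png

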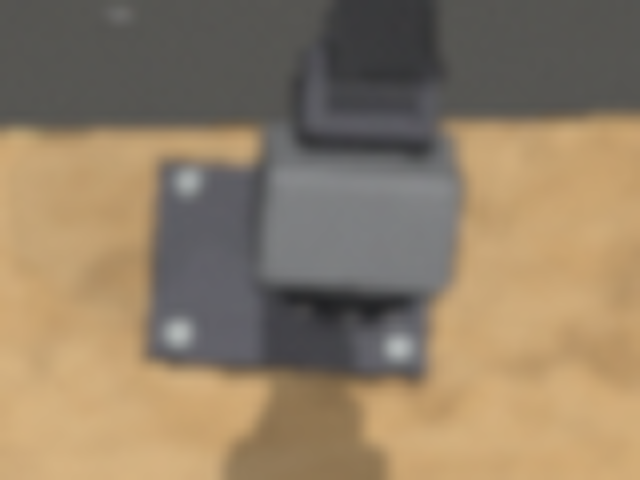

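```bash
cat >> h.py <<'E'
def plan(p1,turn,n,grip=85,R=None,p=None):
    o=status.get_obs(); p=o['eef_pos'] if p is None else p; R=Rot.from_quat(o['tool_rot']).as_matrix() if R is None else R
    p=np.array(p,float); p1=np.array(p1); rows=[]
    for i in range(n):
        d=(p1-p)/(n-i); s=np.round(R.T@d*1000); t=round(turn/n,3)
        rows.append([grip]+[int(x) for x in s]+[t]); p=p+R@s/1000; R=R@Rot.from_rotvec([0,0,t]).as_matrix()
    print(rows); print('end',p,R); return p,R
E
python3 -c "
from h import *
plan([.537,.28,.2],-(np.pi+.132-.1023),17)"
```

```text
[[85, 25, -50, 15, -0.187], [85, 34, -44, 14, -0.187], [85, 42, -37, 15, -0.187], [85, 48, -29, 14, -0.187], [85, 53, -19, 15, -0.187], [85, 55, -9, 14, -0.187], [85, 56, 1, 15, -0.187], [85, 55, 11, 14, -0.187], [85, 52, 22, 15, -0.187], [85, 47, 31, 14, -0.187], [85, 40, 39, 15, -0.187], [85, 32, 46, 14, -0.187], [85, 23, 51, 15, -0.187], [85, 14, 54, 14, -0.187], [85, 3, 56, 15, -0.187], [85, -7, 55, 14, -0.187], [85, -17, 53, 15, -0.187]]
end [0.53680803 0.27966529 0.19976582] [[-9.90235576e-01 -1.39403520e-01 -4.03156518e-04]
 [-1.39395434e-01  9.90137604e-01  1.40156180e-02]
 [-1.55464605e-03  1.39349617e-02 -9.99901695e-01]]
```

servo_tool(commands=[[85,25,-50,15,-0.186],[85,34,-44,14,-0.186],[85,42,-37,15,-0.186],[85,48,-29,14,-0.186],[85,53,-19,15,-0.186],[85,55,-9,14,-0.186],[85,56,1,15,-0.186],[85,55,11,14,-0.186],[85,52,22,15,-0.186],[85,47,31,14,-0.186],[85,40,39,15,-0.186],[85,32,46,14,-0.186],[85,23,51,15,-0.186],[85,14,54,14,-0.186],[85,3,56,15,-0.186],[85,-7,55,14,-0.186],[85,-17,53,15,-0.186],[85,0,0,0,0]])

```text
clock: 4.95
eef_pos: [0.5897, 0.2414, 0.205]
tool_rot: [-0.035, 0.999, 0.007, 0.001]
ft_force: [-0.8, -0.9, 0.3]
grip_width: 0.0852
grasp_force: 0.0
```

```bash
python3 -c "
from h import *
st()
o=status.get_obs()
p,d=viewer.camera('wrist'); cv2.imwrite('pics/w1.png',p[:,:,::-1])
W=cloud('wrist',d); q=W.reshape(-1,3);q=q[~np.isnan(q[:,0])]
a=q[(q[:,2]>.045)&(q[:,2]<.09)&(np.hypot(q[:,0]-.525,q[:,1]-.279)<.075)]
print(len(a),a.max(0),cv2.minAreaRect((a[:,:2]*1000).astype(np.float32)))
"
```

```text
4.95 j [0.3827 0.528  0.3409 1.3771 0.0126 0.3133] p [0.5897 0.2414 0.205 ] pitch 1.5641752033151068 F [-0.7932 -0.8669  0.2811] g 0.08522532807919071 0.0
[[-0.9976 -0.0694  0.0014]
 [-0.0693  0.9975  0.0142]
 [-0.0024  0.014  -0.9999]]
2126 [0.5842 0.2865 0.084 ] ((524.3609619140625, 275.19775390625), (119.6655502319336, 8.42949390411377), 7.438468933105469)
```

View pics/w1.png

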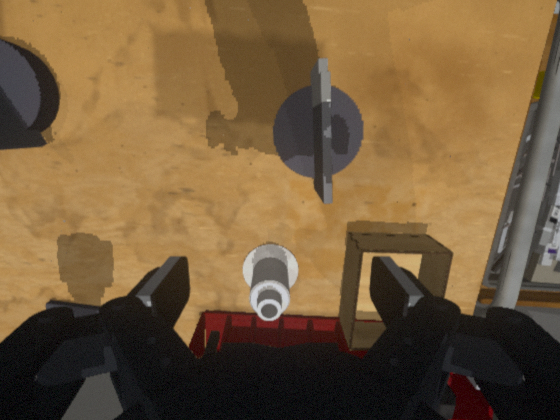

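```bash
python3 -c "
from h import *
p,R=plan([.5364,.277,.19],-.061,2)
plan([.5364,.277,.052],0,4,85,R,p)"
```

```text
[[85, 25, 20, 8, -0.03], [85, 25, 22, 9, -0.03]]
end [0.53602744 0.27739707 0.18958912] [[-0.99201768 -0.12608528  0.00185074]
 [-0.12604925  0.99193227  0.01348913]
 [-0.00353659  0.01314817 -0.9999073 ]]
[[85, 0, -1, 34, 0.0], [85, 0, 0, 35, 0.0], [85, 0, -1, 34, 0.0], [85, 0, 0, 35, 0.0]]
end [0.53653501 0.2772747  0.05157562] [[-0.99201768 -0.12608528  0.00185074]
 [-0.12604925  0.99193227  0.01348913]
 [-0.00353659  0.01314817 -0.9999073 ]]
```

servo_tool(commands=[[85,25,20,8,-0.03],[85,25,22,9,-0.03],[85,0,0,34,0],[85,0,0,35,0],[85,0,-1,34,0],[85,0,0,35,0],[85,0,0,0,0]])

```text
clock: 5.88
eef_pos: [0.5339, 0.2743, 0.051]
tool_rot: [-0.061, 0.998, 0.006, -0.001]
ft_force: [0.5, -0.1, 0.7]
grip_width: 0.0848
grasp_force: 0.0
```

```bash
python3 -c "
from h import *
st()"
```

```text
5.88 j [ 0.469   0.5722 -0.0071  0.9886  0.0113  0.3471] p [0.5339 0.2743 0.051 ] pitch 1.5678086029971603 F [ 0.5497 -0.1381  0.6624] g 0.08477478485125123 0.0
[[-0.9926 -0.1216 -0.0025]
 [-0.1216  0.9925  0.0115]
 [ 0.0011  0.0117 -0.9999]]
```

servo_tool(commands=[[85,-2,2,0,-0.008],[30,0,0,0,0],[0,0,0,0,0],[0,0,0,0,0],[0,0,0,0,0],[0,0,0,0,0],[0,0,0,0,0]])

```text
clock: 6.75
eef_pos: [0.5363, 0.2785, 0.0519]
tool_rot: [-0.066, 0.998, 0.007, 0.001]
ft_force: [-0.3, 0.8, 2.1]
grip_width: 0.0072
grasp_force: 58.5
```

```bash
python3 -c "
from h import *
st()
o=status.get_obs();R=Rot.from_quat(o['tool_rot']).as_matrix()
p=o['eef_pos']-R[:,2]*.1
h=np.arctan2(R[1,0],R[0,0])
plan([.358,-.034,.42],(h-np.radians(84.6))%(2*np.pi),11,0,R,p)"
```

```text
6.75 j [0.4732 0.5761 0.0027 0.9913 0.0117 0.3407] p [0.5363 0.2785 0.0519] pitch 1.564643204733125 F [-0.3361  0.771   2.0683] g 0.007217717568353142 58.54155421257019
[[-0.9912 -0.1321  0.0002]
 [-0.1321  0.9911  0.0132]
 [-0.0019  0.0131 -0.9999]]
[[0, 20, -26, -25, np.float64(0.163)], [0, 15, -28, -25, np.float64(0.163)], [0, 11, -31, -25, np.float64(0.163)], [0, 5, -32, -25, np.float64(0.163)], [0, 0, -32, -25, np.float64(0.163)], [0, -5, -32, -25, np.float64(0.163)], [0, -10, -31, -24, np.float64(0.163)], [0, -15, -29, -25, np.float64(0.163)], [0, -19, -26, -24, np.float64(0.163)], [0, -23, -22, -25, np.float64(0.163)], [0, -27, -18, -24, np.float64(0.163)]]
end [ 0.3576 -0.0342  0.4198] [[ 0.0896  0.996   0.0002]
 [ 0.9959 -0.0896  0.0132]
 [ 0.0132 -0.001  -0.9999]]
```

servo_tool(commands=[[0,0,0,-10,0],[0,0,0,-20,0],[0,0,0,-30,0],[0,0,0,-40,0]])

```text
clock: 7.25
eef_pos: [0.5353, 0.2765, 0.1517]
tool_rot: [-0.066, 0.998, 0.006, -0.001]
ft_force: [-0.0, 0.2, -1.2]
grip_width: 0.007
grasp_force: 58.5
```

servo_tool(commands=[[0,20,-26,-25,0.163],[0,15,-28,-25,0.163],[0,11,-31,-25,0.163],[0,5,-32,-25,0.163],[0,0,-32,-25,0.163],[0,-5,-32,-25,0.163],[0,-10,-31,-24,0.163],[0,-15,-29,-25,0.163],[0,-19,-26,-24,0.163],[0,-23,-22,-25,0.163],[0,-27,-18,-24,0.163],[0,0,0,0,0]])

```text
clock: 8.75
eef_pos: [0.3571, -0.0355, 0.4221]
tool_rot: [0.739, 0.673, 0.006, -0.003]
ft_force: [0.4, 0.1, -1.3]
grip_width: 0.0071
grasp_force: 58.8
```

```bash
python3 -c "
from h import *
st()"
```

```text
8.75 j [-0.1096 -0.0497  0.1502  1.7673  0.0126  1.5543] p [ 0.3571 -0.0355  0.4221] pitch 1.567467647761456 F [ 0.4209  0.0546 -1.285 ] g 0.007076034703979349 58.75842332839966
[[ 0.0929  0.9957  0.0047]
 [ 0.9956 -0.0929  0.0122]
 [ 0.0126  0.0035 -0.9999]]
```

servo_tool(commands=[[0,0,0,-50,0],[0,0,0,-50,0],[0,0,0,-50,0],[0,0,0,-50,0],[0,0,0,0,0]])

```text
clock: 9.38
eef_pos: [0.354, -0.0355, 0.5717]
tool_rot: [0.738, 0.675, 0.019, 0.012]
ft_force: [0.2, 0.4, -1.5]
grip_width: 0.0071
grasp_force: 60.8
```

```bash
python3 -c "
from h import *
st()"
```

```text
9.38 j [-0.1109  0.0507  0.6735  2.1496  0.0131  1.549 ] p [ 0.354  -0.0355  0.5717] pitch 1.5268181656620132 F [ 0.1762  0.3657 -1.5113] g 0.0070922000980766006 60.82806587219238
[[ 0.0884  0.9951  0.0451]
 [ 0.996  -0.0889  0.0082]
 [ 0.0122  0.0442 -0.9989]]
```

servo_tool(commands=[[0,0,0,-60,0],[0,0,0,-60,0],[0,0,0,-60,0],[0,0,0,0,0]])

```text
clock: 9.88
eef_pos: [0.338, -0.0347, 0.6182]
tool_rot: [0.736, 0.672, 0.064, 0.063]
ft_force: [0.2, 0.3, -0.8]
grip_width: 0.0071
grasp_force: 60.9
```

```bash
python3 -c "
from h import *
st()"
```

```text
9.88 j [-0.1139 -0.0199  0.738   2.1495  0.0132  1.549 ] p [ 0.338  -0.0347  0.6182] pitch 1.3915876627095796 F [ 0.1508  0.2894 -0.8433] g 0.007130804866584492 60.93893051147461
[[ 0.09    0.9798  0.1786]
 [ 0.9959 -0.0902 -0.0071]
 [ 0.0091  0.1785 -0.9839]]
```

servo_tool(commands=[[0,0,15,-60,0],[0,0,15,-60,0],[0,0,15,-60,0],[0,0,15,-60,0],[0,0,15,-60,0],[0,0,0,0,0]])

```text
clock: 10.62
eef_pos: [0.3411, -0.0345, 0.6984]
tool_rot: [0.724, 0.66, 0.137, 0.146]
ft_force: [0.1, -0.2, -0.4]
grip_width: 0.0075
grasp_force: 60.9
```

```bash
python3 -c "
from h import *
st()"
```

```text
10.62 j [-0.1116 -0.048   0.9343  2.1496  0.0126  1.5541] p [ 0.3411 -0.0345  0.6984] pitch 1.1672621416919449 F [ 0.1127 -0.2296 -0.3969] g 0.007498494104218193 60.926023721694946
[[ 0.0912  0.9156  0.3916]
 [ 0.9958 -0.0858 -0.0312]
 [ 0.005   0.3928 -0.9196]]
```

servo_tool(commands=[[0,0,20,-58,0],[0,0,20,-58,0],[0,0,20,-58,0],[0,0,20,-58,0],[0,0,0,0,0]])

```text
clock: 11.25
eef_pos: [0.3214, -0.0316, 0.7639]
tool_rot: [0.708, 0.645, 0.195, 0.212]
ft_force: [-0.3, -0.1, -1.8]
grip_width: 0.0073
grasp_force: 60.9
```

```bash
python3 -c "
from h import *
st()"
```

```text
11.25 j [-0.1078 -0.0891  1.075   2.1496  0.0106  1.5595] p [ 0.3214 -0.0316  0.7639] pitch 0.9854532221501826 F [-0.2565 -0.0608 -1.8173] g 0.0073488300712390665 60.93109846115112
[[ 0.0924  0.8298  0.5504]
 [ 0.9957 -0.0784 -0.0489]
 [ 0.0026  0.5525 -0.8335]]
```

servo_tool(commands=[[0,0,10,-35,0],[0,0,0,0,0]])

```text
clock: 11.5
eef_pos: [0.3146, -0.0308, 0.7714]
tool_rot: [0.706, 0.642, 0.202, 0.22]
ft_force: [-0.0, -0.1, -1.4]
grip_width: 0.0072
grasp_force: 60.9
```

```bash
python3 -c "
from h import *
st()
p,R=plan([.54,-.015,.25],0,11,0)
"
```

```text
11.5 j [-0.1072 -0.1015  1.0846  2.1494  0.0102  1.5603] p [ 0.3146 -0.0308  0.7714] pitch 0.9633446027669903 F [-0.0179 -0.0765 -1.3682] g 0.0071888029255182725 60.9218430519104
[[ 0.0926  0.8174  0.5686]
 [ 0.9957 -0.0774 -0.051 ]
 [ 0.0023  0.5708 -0.8211]]
[[0, 3, -10, 50, 0.0], [0, 3, -10, 51, 0.0], [0, 3, -11, 50, 0.0], [0, 3, -10, 51, 0.0], [0, 3, -11, 50, 0.0], [0, 3, -10, 51, 0.0], [0, 3, -11, 50, 0.0], [0, 4, -10, 51, 0.0], [0, 3, -11, 50, 0.0], [0, 4, -10, 51, 0.0], [0, 3, -11, 50, 0.0]]
end [ 0.5394 -0.0154  0.2501] [[ 0.0926  0.8174  0.5686]
 [ 0.9957 -0.0774 -0.051 ]
 [ 0.0023  0.5708 -0.8211]]
```

Tilt is now 34.8°, in the right direction.

servo_tool(commands=[[0,3,-10,50,0],[0,3,-10,51,0],[0,3,-11,50,0],[0,3,-10,51,0],[0,3,-11,50,0],[0,3,-10,51,0],[0,3,-11,50,0],[0,4,-10,51,0],[0,3,-11,50,0],[0,4,-10,51,0],[0,3,-11,50,0],[0,0,0,0,0]])

```text
clock: 13.0
eef_pos: [0.5332, -0.0155, 0.2503]
tool_rot: [0.707, 0.644, 0.197, 0.215]
ft_force: [-0.2, 0.4, -1.5]
grip_width: 0.0075
grasp_force: 60.8
```

```bash
python3 -c "
from h import *
st()
plan([.5885,-.0145,.1735],0,3,0)
for c in ['side','top','wrist']:
    p,d=viewer.camera(c); cv2.imwrite(f'pics/{c}2.png',p[:,:,::-1]); np.save(c+'_d2.npy',d)
print(viewer.spot_point('side','label')[:2]); print(viewer.spot_point('wrist','label')[:2]); print(viewer.spot_point('wrist','reader_head')[:2])
"
```

```text
13.0 j [-0.0016 -0.0982 -0.517   0.5618 -0.0498  1.647 ] p [ 0.5332 -0.0155  0.2503] pitch 0.9805848630632925 F [-0.1553  0.4116 -1.467 ] g 0.00748226326749584 60.8077347278595
[[ 0.0925  0.8262  0.5558]
 [ 0.9957 -0.0774 -0.0506]
 [ 0.0012  0.5581 -0.8298]]
[[0, 2, 1, 31, 0.0], [0, 2, 1, 32, 0.0], [0, 2, 1, 31, 0.0]]
end [ 0.5885 -0.0146  0.174 ] [[ 0.0925  0.8262  0.5558]
 [ 0.9957 -0.0774 -0.0506]
 [ 0.0012  0.5581 -0.8298]]
[{'pixel': [163.3, 324.6], 'p': 0.71}, {'pixel': [221.5, 251.7], 'p': 0.39}]
[{'pixel': [154.5, 291.0], 'p': 0.66}]
[{'pixel': [136.5, 477.4], 'p': 0.86}, {'pixel': [209.0, 129.2], 'p': 0.42}]
```

View pics/side2.png

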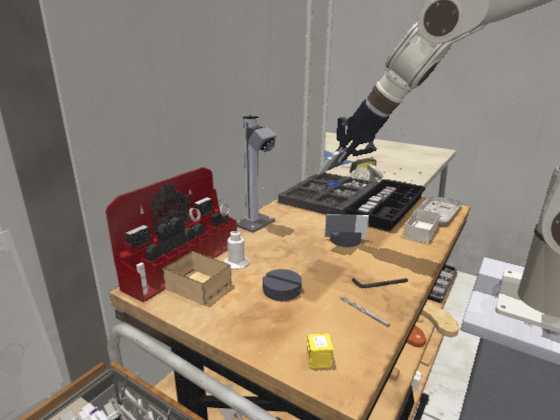

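View pics/wrist2.png

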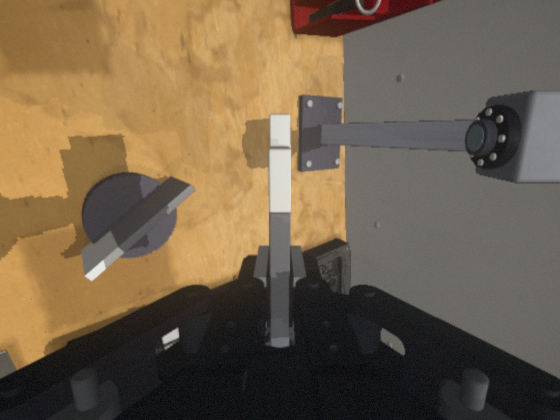

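```bash
python3 -c "
from h import *
d=np.load('wrist_d2.npy');W=cloud('wrist',d);o=status.get_obs();R=Rot.from_quat(o['tool_rot']).as_matrix()
T=(W-o['eef_pos'])@R
for r in [118,128,140,150,170,190,205,215,225,235]: print(r,T[r,280],T[r,284],T[r,288])
print('lens px',W[139,477],W[139,474],W[133,480],W[145,480]); 
m=W[139-14:139+15,477-14:477+15].reshape(-1,3);print(np.nanmedian(m,0))
# front ring disk plane fit
v,u=np.mgrid[:420,:560];M=(np.hypot(v-139,u-492)<22)&(u<515);q=W[M];q=q[~np.isnan(q[:,0])]
c=np.median(q,0);_,_,V=np.linalg.svd(q-q.mean(0));print(len(q),c,V[2])
W=cloud('top',np.load('top_d2.npy'))
# head side face (gray) from wrist
Q=cloud('wrist',d)[100:175,525:555].reshape(-1,3);Q=Q[~np.isnan(Q[:,0])];print(Q.mean(0),np.linalg.svd(Q-Q.mean(0))[2][2])
"
```

```text
118 [ 0.06892442  0.00072608 -0.01602141] [ 0.06891283  0.00222166 -0.01637244] [ 0.06889074  0.00370055 -0.01700761]
128 [ 0.06529877  0.00072898 -0.01704734] [ 0.06530921  0.0022504  -0.01563417] [ 0.06530754  0.00375542 -0.01610343]
140 [ 0.06093269  0.00073404 -0.01762502] [ 0.06089637  0.00226033 -0.01640002] [ 0.06091102  0.00377147 -0.016833  ]
150 [ 0.05794772  0.00071098 -0.02913274] [ 0.057962    0.00207877 -0.02934259] [ 0.05799241  0.00343377 -0.02981152]
170 [ 0.05106515  0.00072178 -0.02886035] [ 0.05094183  0.00213513 -0.02788001] [ 0.05105516  0.00352043 -0.02876264]
190 [ 0.04388903  0.00073328 -0.02848265] [ 0.04380623  0.00216736 -0.02804956] [ 0.04393563  0.00358082 -0.02871032]
205 [ 0.03829725  0.00074233 -0.02814939] [ 0.03853868  0.00217675 -0.02912684] [ 0.03856167  0.00361122 -0.02921546]
215 [ 0.03462766  0.00074692 -0.02849278] [ 0.03462427  0.00220568 -0.0284764 ] [ 0.0346719   0.00365941 -0.02864156]
225 [ 0.03075722  0.00075301 -0.02833638] [ 0.03102976  0.00221237 -0.02919247] [ 0.03121475  0.0036565  -0.0297724 ]
235 [ 0.02690817  0.00075838 -0.02846713] [ 0.02629844  0.00227258 -0.02673865] [ 0.02688232  0.00373098 -0.02838711]
lens px [0.72429932 0.02522773 0.26359273] [0.72811137 0.02473772 0.2598566 ] [0.72493465 0.029614   0.26489972] [0.72327914 0.02096313 0.26659413]
[0.72647527 0.02452964 0.26295322]
1506 [0.7247745  0.02552504 0.27295172] [-0.98241189  0.02084495 -0.18555962]
[0.73810889 0.0255055  0.29748248] [-0.59572959  0.05897747  0.8010168 ]
```

servo_tool(commands=[[0,2,1,31,0],[0,2,1,32,0],[0,2,1,31,0],[0,0,0,0,0],[0,0,0,0,0]])

```text
clock: 13.92
eef_pos: [0.5933, -0.0148, 0.1839]
tool_rot: [0.706, 0.642, 0.202, 0.22]
ft_force: [0.0, 0.8, -0.6]
grip_width: 0.0072
grasp_force: 60.8
```

```bash
python3 -c "
from h import *
st()
plan([.5886,-.0145,.174],0,1,0)
for c in ['wrist','side']:
    p,d=viewer.camera(c); cv2.imwrite(f'pics/{c}3.png',p[:,:,::-1])
print(viewer.spot_point('side','label')[:2])
def ray(c,r,col,z):
    k=viewer.get_calibration(c);C=-k['R'].T@k['t'];d=k['R'].T@np.linalg.inv(k['camera_matrix'])@[col,r,1];return C+d*(z-C[2])/d[2]
k=viewer.get_calibration('side');x=k['camera_matrix']@(k['R']@[.6017,.0376,.17]+k['t']);print(x[:2]/x[2])
"
```

```text
13.93 j [ 0.0007  0.0916 -0.5321  0.3414 -0.0513  1.6491] p [ 0.5933 -0.0148  0.1839] pitch 0.9650134666721688 F [ 0.0301  0.7984 -0.5647] g 0.007169225372891474 60.78328728675842
[[ 0.0928  0.8173  0.5687]
 [ 0.9957 -0.0776 -0.0509]
 [ 0.0025  0.571  -0.821 ]]
[[0, 0, -10, 5, 0.0]]
end [ 0.588  -0.0142  0.1741] [[ 0.0928  0.8173  0.5687]
 [ 0.9957 -0.0776 -0.0509]
 [ 0.0025  0.571  -0.821 ]]
[{'pixel': [181.8, 306.8], 'p': 0.75}, {'pixel': [187.3, 309.2], 'p': 0.6}]
[306.6087 184.8462]
```

View pics/side3.png

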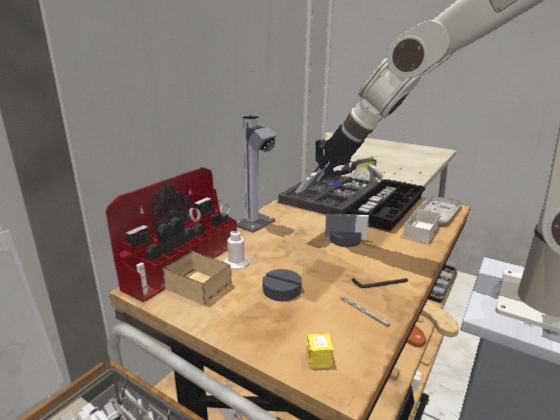

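The plate is held at (310,182), tilted 34.8° and clear of the reader. A 10 mm correction is left.

servo_tool(commands=[[0,0,-10,5,0],[0,0,0,0,0],[0,0,0,0,0],[0,0,0,0,0]])

```text
clock: 14.58
eef_pos: [0.5878, -0.0142, 0.1727]
tool_rot: [0.706, 0.643, 0.202, 0.22]
ft_force: [0.2, 0.2, -1.9]
grip_width: 0.0073
grasp_force: 60.9
```

```bash
python3 -c "
from h import *
st()
o=status.get_obs();R=Rot.from_quat(o['tool_rot']).as_matrix()
lab=o['eef_pos']+R@[.053,.0045,.008];L=np.array([.724,.026,.256]);v=lab-L
print(lab,np.linalg.norm(v),v@[-.8155,.077,-.5736],np.degrees(np.arccos(R[:,1]@[.8155,-.077,.5736])), lab-(L+.15*np.array([-.8155,.077,-.5736])))
"
```

```text
14.57 j [ 0.002   0.0968 -0.5601  0.3097 -0.052   1.6501] p [ 0.5878 -0.0142  0.1727] pitch 0.9666442880906074 F [ 0.1556  0.1873 -1.9376] g 0.007265855889672352 60.85399389266968
[[ 0.0926  0.8182  0.5674]
 [ 0.9957 -0.0775 -0.0508]
 [ 0.0024  0.5697 -0.8219]]
[0.601  0.0378 0.1688] 0.1512638332295204 0.1512617996287906 0.3479996554682436 [-0.0007  0.0003 -0.0011]
```

```bash
python3 -c "
from workcell import bot
print(bot.job_done())"
```

```text
the job is handed in; nothing more can be done
None
```

The notched plate is held still in mid air, gripped on plain metal, with its label 151 mm in front of the lens by my measurements and facing it to within about 0.5°; I handed the job in at 14.6 s, and no verdict came back.

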